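Set the desk organiser to the green compartment

ROBOT

A 7-joint arm with a two-finger parallel gripper is mounted at the origin on the work surface. World frame = base frame: x ahead of the robot, y to its left, z up, the work surface at z = 0. Lengths are in m, angles in rad, forces in N, time in s.
With the tool pointing down it reaches from about 0.425 to 0.875 m from the base axis. Payload 4.7 kg.
Tool frame: the origin (TCP) lies midway between the tips of the shut fingers; the grasp point (between the pads) lies 19 mm behind it; z points along the fingers, x is the direction in which the jaws open and shut, and the axes are right-handed (so a half turn about z gives the same grasp; the last joint's range is limited). The gripper opens to 87 mm and grips with 3 to 60 N. Pads are 19 mm wide; open, the fingers measure 117 mm over their backs; the gripper's body (75 mm by 190 mm) begins 51 mm behind the grasp point.
Start: joints at [1.337, 0.321, -0.07, 1.45, 0.023, 1.371, -0.057], TCP at [0.159, -0.63, 0.223] pointing down, gripper open.
Joint ranges: [-2.86, 2.86], [-0.3, 2.09], [-1.38, 1.24], [0.06, 2.45], [-1.56, 4.7], [0.09, 2.05], [-2.69, 2.69]. Speed limits (rad/s): [2.57, 2.57, 3.14, 3.14, 3.14, 3.14, 3.14].

INTERFACE

Orientations are given as a unit quaternion [w, x, y, z].
In Python, from cell import bot, eyes, ticket, telemetry gives the robot as it stands. Calls block until the motion is done:
- bot.goto(position, orientation): joint-space move of the TCP to a pose.
- bot.move_straight(position, rot=None, v=0.15, f_stop=None): straight line of the TCP; rot=None keeps the orientation; v is the mean speed in m/s. With f_stop (N) it stops when the force on the tool has changed by that much, and returns True; else False.
- bot.goto_joints(angles): joint-space move.
- bot.move_gripper(opening): finger opening in m; the grip force is fixed at half the most; returns when the fingers have stopped.
- bot.pause(seconds).
- bot.inverse_kinematics(position, orientation): joint angles nearest the present ones, or None.
- eyes.grab_frame(name): name is "scene" or "side" or "wrist"; returns the picture (384x512x3 uint8, red, green, blue); there is no depth.
- eyes.camera_info(name): a dict with "fx", "fy", "cx", "cy" (pixels), "k1" (the pictures are not rectified: a ray, as slopes to the right and down, at radius r is drawn at 1 + k1 r^2 times it, then the intrinsics apply), "origin" and "rotation" of the camera in the world. Camera axes: x right, y up, looking along -z (the intrinsics and any distortion apply to the point x, -y, -z); pixel columns grow to the right and rows downward; lengths in m; the calibration is good to about 2 mm. A picture is of the moment at which its call begins: read the wrist's pose just before it. camera_info takes no time and is no camera call; for the wrist camera it gives the pose at the moment of the call.
A pose or a line that the arm cannot do raises bot.PlanningError and nothing moves.
- ticket.close_job(): hands the job in, once; it reports no verdict.
Readings, each from a call of its own:
- telemetry.read_time(): time.
- telemetry.read_q(): joint angles.
- telemetry.read_joint_velocities(): joint speeds.
- telemetry.read_effort(): joint torques, N m.
- telemetry.read_ee_pos(): TCP position.
- telemetry.read_orientation(): TCP orientation.
- telemetry.read_force(): force on the tool from outside, world axes, zero at the start.
- telemetry.read_moment(): the same for the moment, N m.
- telemetry.read_finger_gap(): finger opening in m.
Only numpy, scipy, OpenCV 4.12 (cv2) and the standard library are available. Lean on these libraries where they do the work, as an engineer would, in place of code of your own. Each camera call takes 0.05 s, during which the arm holds its last target. There are 200 camera calls.

TASK

Class is about to put the green marbles away: turn the white cap with the red grip on the round wooden organiser until the opening in the cap stands over the compartment marked with the green stud, pointing straight at that stud. Let go of it there, and do not knock the red tin apple out of its place.

Things in the scene. Friction and masses are not known exactly. Their poses are not given: they have to be found in the camera images.
- cap (a joint): Angle in rad of the white cap (disc 120 mm wide, 4.5 mm thick, with one fan-shaped opening 36 degrees wide, 19 to 54 mm from the axis) about its upright axis, growing anticlockwise from above; firm stops at -1.5 and 1.5; light friction (0.05 N m), stays where left. The opening is over the green stud's compartment at +1.047 or -1.047, which one varies. On a fixed wooden organiser 172 mm wide, 50 mm high.
- cap_grip (a point): On the cap's axis, inside its red grip, 79 mm above the desk: grasp here. The grip is an upright bar across the cap's middle, 14 mm thick, 60 mm long, 32 mm high; its top is 8 mm above this point, the cap's flat top 24 mm below. Axes turn with the cap: x points to the middle of the opening (the 14 mm thickness lies along x: close the fingers along x), y along the bar, z up.
- green_stud (a point): Top of the green domed stud, 19 mm wide, 6 mm high, on the organiser's wooden collar around the cap, 74 mm from the cap's axis, 56 mm above the desk. It marks the middle of its compartment. Five like studs (white, red, black, blue, brass) mark the other five compartments, 60 degrees apart; all are fixed.
- apple: Loose red tin apple, 72 mm wide, 70 mm high with its stem and leaf, 0.12 kg, on the desk 0.15 m or more from the cap's axis; to be left alone. Origin at the centre of its underside, z up. Also about, not needed: a staple remover, a blue dish with a green marble, a chalk holder and a pencil box, all under 60 mm high.
Things that resemble listed ones, but are neither listed nor needed, are in the scene too. What is shaped like the part that bears cap but purple is not meant.

How it is judged:
By the outcome, as a careful person would: the job done as asked, in the order asked, and still so for the second after the job is handed in, with the robot touching nothing.
It also fails if it takes over 40 s, if anything falls off the work surface, if the arm or the gripper's body presses on something with over 40 N, if the wrist force passes 120 N, or if a joint passes its speed limit or range.

## Working session

There is one attempt and no reset: what is moved stays moved. The work goes in short steps, each a Python script; the robot and the scene stay as the last script left them, time stands still between calls to the robot, and variables do not carry over. Pictures are saved under pics/ and viewed, about 8 in all and at most 12, crops included, and the job is handed in when it is done.

```bash
mkdir -p pics
cat > h.py <<'E'
import numpy as np, cv2
from cell import bot, eyes, ticket, telemetry
def ray(info,u,v):
    p=np.array([[[u,v]]],float);K=np.array([[info['fx'],0,info['cx']],[0,info['fy'],info['cy']],[0,0,1.]])
    x,y=(u-info['cx'])/info['fx'],(v-info['cy'])/info['fy']
    a,b=x,y
    for _ in range(30):
        s=1+info['k1']*(a*a+b*b);a,b=x/s,y/s
    d=np.array(info['rotation']).reshape(3,3)@np.array([a,-b,-1.])
    return np.array(info['origin']),d
def onplane(info,u,v,z):
    o,d=ray(info,u,v);return o+d*(z-o[2])/d[2]
def proj(info,P):
    c=np.array(info['rotation']).reshape(3,3).T@(np.array(P)-info['origin'])
    a,b=c[0]/-c[2],-c[1]/-c[2];s=1+info['k1']*(a*a+b*b)
    return info['cx']+info['fx']*a*s,info['cy']+info['fy']*b*s
def save(n,im): cv2.imwrite('pics/'+n+'.png',im[:,:,::-1])
E
python3 - <<'E'
from h import *
a=eyes.grab_frame("scene");b=eyes.grab_frame("side")
save('scene0',a);save('side0',b)
for n in("scene","side"):print(n,eyes.camera_info(n))
print(telemetry.read_time(),telemetry.read_orientation())
E
```

```text
scene {'fx': 492.327747711915, 'fy': 492.327747711915, 'cx': 260.779908250211, 'cy': 187.39761679493927, 'k1': -0.08642123521100974, 'origin': array([ 1.48989842, -0.04012233,  0.90168473]), 'rotation': array([0.66405009, 0.31193103, 0.27993723, 0.61917014])}
side {'fx': 479.1967759645637, 'fy': 479.1967759645637, 'cx': 250.7575750804217, 'cy': 185.98653044817422, 'k1': -0.025906576501269814, 'origin': array([0.46718079, 0.66753713, 0.78537868]), 'rotation': array([-0.07648487, -0.02626731,  0.34969073,  0.93336836])}
0.1 [-4.84763360e-04  7.89070858e-01 -6.14301586e-01 -7.11625990e-04]
```

View pics/scene0.png

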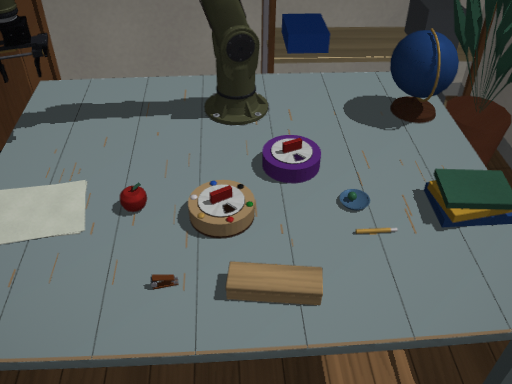

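View pics/side0.png

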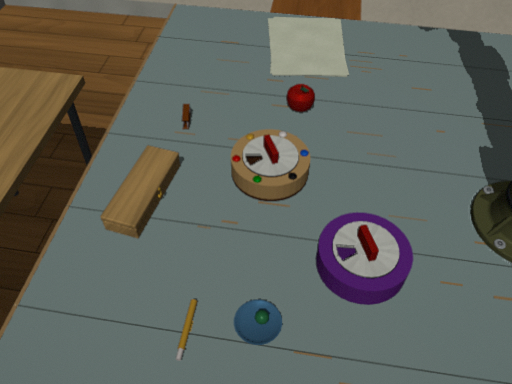

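Wooden organiser with white cap and red grip: scene (222,205), side (270,160). The look-alike to avoid is the purple one, scene (291,157), side (364,255). The green stud is at scene (250,204), side (257,179); the green marble at side (262,316) is not it. I choose the wooden one and check it in a close crop.

```bash
sed -i "s/np.array(info\['rotation'\]).reshape(3,3)/Rm(info)/" h.py
cat >> h.py <<'E'
from scipy.spatial.transform import Rotation as Ro
def Rm(i):
    q=np.array(i['rotation']);return Ro.from_quat(np.r_[q[1:],q[0]]).as_matrix()
def circ(P):
    A=np.c_[2*P[:,:2],np.ones(len(P))];s=np.linalg.lstsq(A,(P[:,:2]**2).sum(1),rcond=None)[0]
    return s[:2],np.sqrt(s[2]+s[:2]@s[:2])
E
python3 - <<'E'
from h import *
S={'scene':dict(box=(180,175,265,240),),'side':dict(box=(222,122,320,205))}
for n,d in S.items():
    im=cv2.imread(f'pics/{n}0.png');i=eyes.camera_info(n);x0,y0,x1,y1=d['box'];c=im[y0:y1,x0:x1]
    cv2.imwrite(f'pics/{n}crop.png',cv2.resize(c,None,fx=7,fy=7,interpolation=cv2.INTER_CUBIC))
    h=cv2.cvtColor(c,cv2.COLOR_BGR2HSV);H,Sa,V=h[...,0].astype(int),h[...,1],h[...,2]
    w=((Sa<50)&(V>120)).astype(np.uint8)
    k=cv2.connectedComponentsWithStats(w);j=1+np.argmax(k[2][1:,4]);w=(k[1]==j).astype(np.uint8)
    hull=cv2.convexHull(max(cv2.findContours(w,0,1)[0],key=cv2.contourArea))[:,0]
    P=np.array([onplane(i,u+x0,v+y0,.055) for u,v in hull]);print(n,'cap circle',circ(P))
    for nm,m in dict(green=(H>40)&(H<80)&(Sa>150),blue=(H>105)&(H<130)&(Sa>150),red=((H<5)|(H>175))&(Sa>180)).items():
        k=cv2.connectedComponentsWithStats(m.astype(np.uint8))
        for st,ce in zip(k[2][1:],k[3][1:]):
            if st[4]>8: print(nm,st[4],ce+[x0,y0],onplane(i,*(ce+[x0,y0]),.054)[:2])
E
```

```text
scene cap circle (array([ 0.56844551, -0.03247184]), np.float64(0.1355772831738552))
green 22 [249.27272727 203.5       ] [0.56074585 0.0140275 ]
blue 19 [212.89473684 182.57894737] [ 0.47174687 -0.0784432 ]
red 225 [220.84444444 193.94666667] [ 0.51932075 -0.05786393]
red 25 [229.56 218.92] [ 0.61420191 -0.03784426]
side cap circle (array([ 0.53865531, -0.06283294]), np.float64(0.0636202999944991))
green 45 [256.66666667 178.82222222] [0.55781086 0.01705199]
blue 33 [303.90909091 152.54545455] [ 0.46893351 -0.07507211]
red 206 [270.77669903 148.83980583] [ 0.54098404 -0.07447355]
red 31 [236. 158.] [ 0.61041639 -0.03463388]
```

View pics/sidecrop.png

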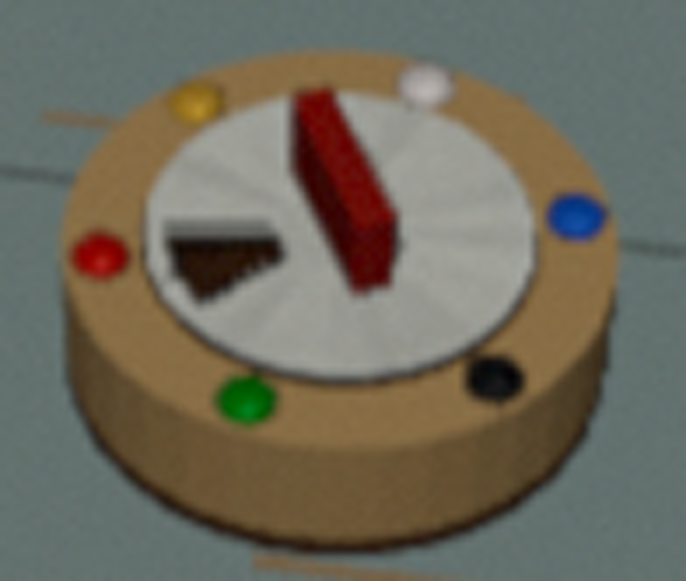

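The crop shows the wooden organiser with its studs in the order red, green, black, blue, white, brass. The opening (dark fan) is near the red stud. The red–blue distance is 148 mm, which matches 2×74 mm. Axis ≈ (0.541,-0.056), with the green stud at about 76°. Next I'll take a wrist view from above.

```bash
cat >> h.py <<'E'
def quat(yaw): # tool z down, tool x at yaw
    x=np.array([np.cos(yaw),np.sin(yaw),0]);z=np.array([0,0,-1.]);q=Ro.from_matrix(np.c_[x,np.cross(z,x),z]).as_quat();return np.r_[q[3],q[:3]]
E
python3 - <<'E'
from h import *
C=np.array([.5413,-.0565])
for y0 in (16,196,-164):
  for d in (0,30,60):
    q=bot.inverse_kinematics([*C,.065],quat(np.radians(y0+d)));print(y0,d,None if q is None else np.round(q,2))
x=None
for y in (16,196):
    q=bot.inverse_kinematics([*C,.28],quat(np.radians(y)));print(y,q)
    if q is not None and abs(q[6])<1.6 and x is None: x=y
print(x)
bot.goto([*C,.26],quat(np.radians(x)))
i=eyes.camera_info('wrist');im=eyes.grab_frame('wrist');save('w0',im);np.save('w0.npy',i,allow_pickle=True)
print(i,telemetry.read_q(),telemetry.read_time(),proj(i,[*C,.055]))
E
```

```text
16 0 [ 0.77  0.34 -0.82  1.87  0.29  1.05  0.11]
16 30 [ 0.79  0.35 -0.84  1.87  0.3   1.06  0.63]
16 60 [ 0.83  0.36 -0.89  1.87  0.32  1.06  1.13]
196 0 [-0.85  0.39  1.07  1.92 -0.4   1.06 -2.47]
196 30 [ 0.65  0.3  -0.68  1.87  0.22  1.04 -2.45]
196 60 [ 0.7   0.32 -0.74  1.87  0.25  1.04 -1.95]
-164 0 [-0.85  0.39  1.07  1.92 -0.4   1.06 -2.47]
-164 30 [ 0.65  0.3  -0.68  1.87  0.22  1.04 -2.45]
-164 60 [ 0.7   0.32 -0.74  1.87  0.25  1.04 -1.95]
16 [ 0.81503856  0.13595814 -0.82924976  1.60283599  0.10088916  1.44724318
  0.25718573]
196 [-1.05280904  0.12241136  1.21341341  1.65826735 -0.11561583  1.44117562
 -2.68919402]
16
{'fx': 271.24639636566445, 'fy': 271.24639636566445, 'cx': 253.2975602773883, 'cy': 194.3702156122405, 'k1': -0.05930652320264559, 'origin': array([0.52207367, 0.00799461, 0.42125377]), 'rotation': array([ 0.98220256, -0.12707941, -0.01758659,  0.13718476])} [ 0.81143291  0.14454786 -0.82416428  1.63528874  0.10734736  1.40901696
  0.25197935] 2.6 (np.float64(253.9833252051667), np.float64(173.837391182506))
```

View pics/w0.png

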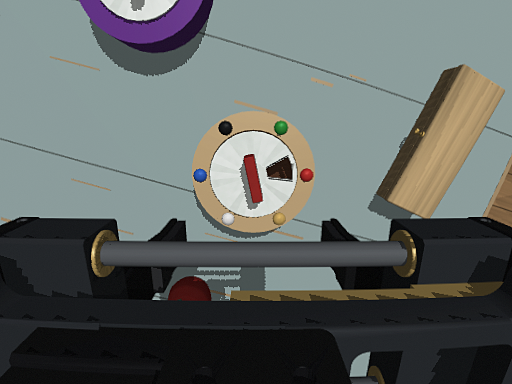

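The wrist view shows the whole organiser: green stud at (281,128), red stud at (306,175), opening at about (281,170), bar at (253,178). I measure the angles here.

```bash
cat > meas.py <<'E'
from h import *
def meas(im,i,C=(.5413,-.0565)):
    h=cv2.cvtColor(im,cv2.COLOR_RGB2HSV).astype(int);H,S,V=h[...,0],h[...,1],h[...,2]
    v,u=np.mgrid[:384,:512]
    c=proj(i,[*C,.055]);near=np.hypot(u-c[0],v-c[1])<70
    def blobs(m,lo):
        k=cv2.connectedComponentsWithStats((m&near).astype(np.uint8))
        return [(s[4],ce,k[1]==j+1) for j,(s,ce) in enumerate(zip(k[2][1:],k[3][1:])) if s[4]>=lo]
    R=((H<6)|(H>174))&(S>150)
    st={}
    for n,m in dict(green=(H>40)&(H<85)&(S>130),blue=(H>100)&(H<130)&(S>110),red=R,brass=(H>15)&(H<28)&(S>150)&(V>130)).items():
        for a,ce,_ in blobs(m,25):
            P=onplane(i,*ce,.054)[:2];print(n,a,np.round(ce,1),np.round(P,4));st.setdefault(n,[]).append((a,P))
    bar=max(blobs(R,25),key=lambda b:b[0])[2]
    red=min(st['red'],key=lambda t:t[0])[1];blue=st['blue'][0][1];g=st['green'][0][1]
    ax=(red+blue)/2;print('axis',ax,'span',np.linalg.norm(red-blue),'green r',np.linalg.norm(g-ax))
    ga=np.arctan2(*(g-ax)[::-1]);ra=np.arctan2(*(red-blue)[::-1]);print('green deg',np.degrees(ga),'red deg+60',np.degrees(ra)+60)
    vv,uu=np.nonzero(bar);P=np.array([onplane(i,a,b,.087)[:2] for a,b in zip(uu,vv)])
    r=cv2.minAreaRect((P*1000).astype(np.float32));B=cv2.boxPoints(r);e=max([B[1]-B[0],B[2]-B[1]],key=np.linalg.norm)
    print('bar',r,'x-dir deg',(np.degrees(np.arctan2(e[1],e[0]))-90+90)%180-90)
    # opening: cast to cap top, dark pixels within 25..48mm of the axis
    W=np.array([[*onplane(i,a,b,.0548)[:2]] for a,b in zip(u[near],v[near])])-ax
    rr=np.hypot(*W.T);dk=(V[near]<110)&~R[near]&(rr>.030)&(rr<.050)
    a=np.arctan2(W[dk,1],W[dk,0]);m=np.angle(np.exp(1j*a).mean());d=np.degrees(np.angle(np.exp(1j*(a-m))))
    print('opening mean deg',np.degrees(m),'edges',np.degrees(m)+np.percentile(d,[1,99]),'n',dk.sum())
E
python3 - <<'E'
from meas import *
im=cv2.imread('pics/w0.png')[:,:,::-1].copy();meas(im,np.load('w0.npy',allow_pickle=True).item())
E
```

```text
green 139 [280.5 127.5] [0.5579 0.0127]
blue 131 [199.7 174.9] [ 0.4698 -0.0785]
red 497 [252.6 177.9] [ 0.541  -0.0627]
red 129 [306.1 174.4] [ 0.6106 -0.0378]
axis [ 0.54016123 -0.05813653] span 0.14659562837468929 green r 0.07299496359802927
green deg 75.9364741690331 red deg+60 76.13655383469812
bar ((539.728759765625, -56.998939514160156), (13.11669921875, 61.38288879394531), 27.48076629638672) x-dir deg 27.480774
opening mean deg 21.339387827998852 edges [-88.78114142  47.00612201] n 320
```

Bar x-direction is 27.5° (box 13×61 mm, correct size). The green stud is at 76.0° from two independent estimates, so the turn is about +48.5°. Now I grasp.

Run:
```python
from h import *
C=[.5403,-.0570];a=27.5
for y in (a,a+24,76): print(np.round(bot.inverse_kinematics([*C,.064],quat(np.radians(y))),2))
bot.goto([*C,.15],quat(np.radians(a)))
F0=telemetry.read_force()
print('stop',bot.move_straight([*C,.064],v=.08,f_stop=8))
print(telemetry.read_ee_pos(),telemetry.read_force()-F0)
bot.move_gripper(0.0)
print('gap',telemetry.read_finger_gap(),telemetry.read_force()-F0,telemetry.read_moment(),telemetry.read_time())
```

```text
[ 0.75  0.33 -0.8   1.87  0.28  1.05  0.32]
[ 0.78  0.34 -0.83  1.87  0.29  1.05  0.73]
[ 0.82  0.36 -0.88  1.87  0.32  1.06  1.14]
stop False
[ 0.54082114 -0.05697872  0.06455908] [-0.35543205 -0.11644207 -0.18444321]
gap 0.013453783611312891 [-1.41241663 -1.01297705 -0.10154902] [-0.02468973  0.04108695 -0.0277051 ] 5.5083
```

The grip is good: the gap is about 13.5 mm on the 14 mm bar, with small side forces. I turn in steps.

Run:
```python
from h import *
p=[.5403,-.0570,.064]
for y in np.linspace(27.5,76,6)[1:]:
    try: bot.move_straight(p,rot=quat(np.radians(y)),v=.05)
    except bot.PlanningError as e: print('PE',e);bot.goto(p,quat(np.radians(y)))
    q=telemetry.read_orientation();m=Ro.from_quat(np.r_[q[1:],q[0]]).as_matrix()[:,0]
    print(round(y,1),np.degrees(np.arctan2(m[1],m[0])),np.round(telemetry.read_force(),1),np.round(telemetry.read_moment(),2),telemetry.read_time())
bot.pause(.3)
i=eyes.camera_info('wrist');save('w1',eyes.grab_frame('wrist'))
bot.move_gripper(.05);bot.move_straight([.5403,-.0570,.15],v=.1)
bot.goto([.5403,-.0570,.26],quat(np.radians(76)))
i=eyes.camera_info('wrist');im=eyes.grab_frame('wrist');save('w2',im);np.save('w2.npy',i,allow_pickle=True)
print(telemetry.read_time())
from meas import meas;meas(im,i)
```

```text
37.2 37.027128935425104 [-0.8 -1.3  1.5] [-0.1   0.26  0.05] 5.825
46.9 46.62568857728812 [-3.2 -0.9  3.1] [-0.2   0.6   0.03] 6.1417
56.6 56.25112962354821 [-4.4 -2.5  4.1] [-0.42  0.89  0.13] 6.4583
66.3 65.93987394643437 [-6.  -2.7  5.7] [-0.35  0.95  0.03] 6.775
76.0 75.62931504543386 [-4.6 -3.1  6.3] [-0.47  1.05  0.06] 7.0917
9.9083
green 126 [305.5 174.9] [0.5572 0.0122]
blue 144 [224.6 127.8] [ 0.4693 -0.0792]
red 468 [252.5 178. ] [ 0.5439 -0.0598]
red 115 [278.1 218.4] [ 0.61   -0.0384]
axis [ 0.5396508  -0.05876081] span 0.14650372550394125 green r 0.07312616768160181
green deg 76.12547810328653 red deg+60 76.16352893798452
bar ((537.54443359375, -57.958736419677734), (11.546304702758789, 60.154327392578125), 75.76810455322266) x-dir deg 75.7681
opening mean deg 73.97281821849973 edges [-33.68533865  94.50269438] n 280
```

View pics/w2.png

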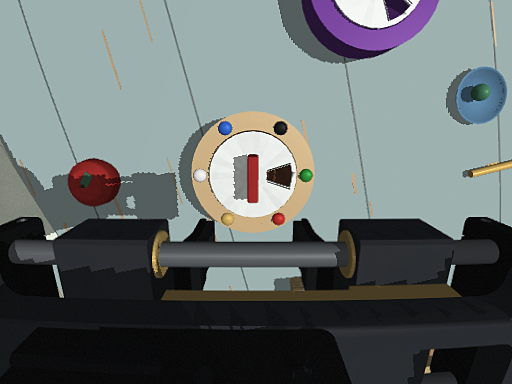

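The opening at (281,176) points at the green stud at (306,175). The bar is at 75.8° against 76.1° for the stud, the gripper is clear, and the apple stands at (94,182).

```bash
python3 -c "
from cell import ticket,telemetry;print(telemetry.read_force());ticket.close_job()"
```

```text
[ 0.59114919 -0.01349297 -0.23466963]
the job is handed in; nothing more can be done
```

I turned the white cap on the wooden organiser about 48° anticlockwise by its red grip, so its opening now stands over the green stud's compartment. I then let go, raised the gripper clear and handed the job in at about 10 s.

- **Alignment:** the last wrist picture puts the grip's x-direction at 75.8° and the green stud at 76.1°, so they agree to about 0.4°. In that picture the opening points straight at the stud.
- **Disagreeing check:** my separate measurement of the opening by its dark pixels gave 74.0°. Its edge values show it picked up other dark pixels, such as the grip's shadow, so I relied on the bar angle instead.
- **Apple and forces:** the apple was standing upright in the last picture, and the arm never went near it. Forces on the tool at the readings taken during the turn stayed under about 10 N.

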